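# Lay up the bronze finds for storage

### The job

Lay the bronze axe-head and the bronze strip flat on the foam pads that bear their outlines, the axe's cutting edge the way its outline shows, and stand the small bronze weight upright on the dark spot in the white tray. Then close the white tray by stacking the blue tray squarely on it, turned so that its orange end lies over the white tray's plain end and it stands level on the lugs instead of sinking in onto the weight. Set the pieces down gently, never drop or throw them, and leave the jar and the bottle where they stand.

Things in the scene. Friction and masses are not known exactly. Their poses are not given: they have to be found in the camera images.
- axe_mid (a point): Green bronze axe-head lying flat, 80 mm long. Point: mid-length, 9 mm above its underside. y runs along it towards the broad cutting edge, z up. From its butt (40 mm behind the point) to 15 mm ahead, the sides are parallel, 26 mm apart across x, 18 mm high: grip there. The flared blade is 9 mm thick, up to 46 mm wide.
- axe_edge (a point): The middle of the axe-head's cutting edge, 40 mm along +y from its centre point, same height and axes.
- strip_mid (a point): The bronze strip fragment, green with three brown rivet spots, flat, 94 mm long (along its y axis), 26 mm wide (x), 13 mm thick, with stepped broken ends. Point: its centre, 6.5 mm above its underside; z up. Looks the same after a half turn about z.
- weight_mid (a point): The brown bronze weight, a small upright drum with a coned top, 26 mm in diameter (straight sides up to 25 mm), 32 mm high. Point: its centre, 16 mm above its underside; z is its upright axis, its yaw has no meaning.
- tray_mid (a point): Loose blue stack-nest tray, one end orange, open top: 66 (x) by 150 (y) by 46 mm high. Point: centre, 23 mm above its underside; +y points to the orange end, z up. From 17 mm up to the rim its outside is vertical, 66 mm across x: grip there from above, a finger on each long side. Below, the body is 52 by 137 mm, notched at the ends so that it nests in a like tray the same way round.
- base: Fixed white tray, one end orange, dark spot on mid-floor; shaped like the blue one. Origin: underside centre; +y to its orange end. Floor 3 mm up, rim 46; inside 46 (x) by 114 (y), above 20 mm 60 by 144. End lugs, 9 mm long, tops 43 mm up: a tray turned end for end stands on them, underside 43 mm above this origin, with 3.5 mm play each way; same way round it sinks to 29 mm or onto the contents.
- pad_axe: The cream foam pad, fixed, 80 mm (x) by 116 mm (y) by 8 mm thick, with the dark outline of the axe-head on top. Origin: underside centre, below the spot where the axe-head's centre point belongs; +y is the way the outline's cutting edge points, z up; its top is 8 mm up.
- pad_strip: The cream foam pad, fixed, same size, with the dark outline of the strip on top. Origin: underside centre, below the outline's centre; the outline lies along y, z up; its top is 8 mm up.
- jar: Bystander: glass jar with a red lid, 72 mm in diameter, 85 mm high, standing at the robot's right. Origin: underside centre. Leave it alone.
- bottle: Bystander: white bottle with a metal cap, 60 mm in diameter, 130 mm high, standing at the robot's left. Origin: underside centre. Leave it alone.
Mind the look-alikes: they are no part of the job. What is shaped like the part that bears strip_mid but pink is not meant. Leave any yellow look-alike of the part that bears axe_mid alone.

How it is judged:
At the end, for the whole second after the job is handed in: Axe-head and strip flat on their pads within 12 mm and 12 degrees of their outlines, axe edge the right way; weight upright in the white tray within 15 mm of its centre; blue tray level on the white tray's lugs, turned, underside 43 mm above the white one's, within 7 mm, 7 degrees; all at rest (horizontal distance between axe_mid and pad_axe below 0.012 m and angle between the y axis of axe_mid and the y axis of pad_axe, either way round below 0.21 rad and angle between each of axe_mid, strip_mid's own z axis and vertical below 0.12 rad and z of axe_mid in the frame of pad_axe below 0.021 m and y of axe_edge in the frame of pad_axe above 0.02 m and horizontal distance between strip_mid and pad_strip below 0.012 m and angle between the y axis of strip_mid and the y axis of pad_strip, either way round below 0.21 rad and z of strip_mid in the frame of pad_strip below 0.0185 m and horizontal distance between weight_mid and base below 0.015 m and angle between weight_mid's own z axis and vertical below 0.15 rad and z of weight_mid in the frame of base below 0.024 m and horizontal distance between tray_mid and base below 0.007 m and angle between the y axis of tray_mid and the y axis of base, either way round below 0.12 rad and angle between tray_mid's own z axis and vertical below 0.06 rad and z of tray_mid in the frame of base between 0.063 and 0.069 m and linear speed of each of axe, strip, weight, tray below 0.02 m/s and angular speed of each of axe, strip, weight, tray below 0.2 rad/s); the robot touches nothing.
It fails at once if a bystander (jar or bottle) is shifted more than 30 mm or toppled (distance of any of jar, bottle from where it was at the start of the episode above 0.03 m or angle between any of jar, bottle's own z axis and vertical above 0.5 rad).
It fails at once if a find or the tray is dropped from more than about 3 cm or thrown ((linear speed of axe above 0.8 m/s and contact force between axe and the fingers below 0.05 N) or (linear speed of strip above 0.8 m/s and contact force between strip and the fingers below 0.05 N) or (linear speed of weight above 0.8 m/s and contact force between weight and the fingers below 0.05 N) or (linear speed of tray above 0.8 m/s and contact force between tray and the fingers below 0.05 N)).
It also fails if it takes over 102 s, if anything falls off the work surface, if the arm or the gripper's body presses on something with over 40 N, if the wrist force passes 120 N, or if a joint passes its speed limit or range.

### The arm

A 6-joint arm with a two-finger parallel gripper is mounted at the origin on the work surface. World frame = base frame: x ahead of the robot, y to its left, z up, the work surface at z = 0. Lengths are in m, angles in rad, forces in N, time in s.
With the tool pointing down it reaches from about 0.35 to 0.975 m from the base axis. Payload 4.9 kg.
Tool frame: the origin (TCP) lies between the finger pads; the fingertips stand 14 mm ahead of it and the grasp point (between the pads) lies 5 mm behind it; z points along the fingers, y is the line along which they close (so a half turn about z gives the same grasp; the last joint's range is limited). The gripper opens to 85 mm and grips with 20 to 120 N. Pads are 22 mm wide; open, the fingers measure 114 mm over their backs; the gripper's body (76 mm by 85 mm) begins 54 mm behind the grasp point. The pads swing forward as they close: fully open they stand 13 mm farther back than shut.
Start: joints at [-1.431, 0.053, 1.613, -0, 1.476, -0.119], TCP at [0.16, -0.604, 0.245] pointing down, gripper open.
Joint ranges: [-3.01, 3.01], [-1.01, 2.22], [0.06, 2.58], [-1.02, 4.17], [0.09, 2.62], [-3.14, 3.14]. Speed limits (rad/s): [2.57, 2.57, 3.14, 3.14, 3.14, 3.14].

### API

Orientations are given as a unit quaternion [w, x, y, z].
In Python, from station import robot gives the robot as it stands.
- The arm moves only by the tool apply_moves, never from a script. Its argument "rows" is a list of rows, each a list of 3 entries, a list of its own where there are three numbers: the shift along the tool's x, y, z in m, then the turn, a rotation vector about the tool's x, y, z in rad, then the finger opening in m, from 0 to 0.0854. In form: [[[x, y, z], [ax, ay, az], hand], ...]. A call has exactly 10 rows; each row is the pose to reach, as a shift and turn from the pose commanded when the call began, along the tool's axes at that moment; what a row does not reach only later rows make up. A row lasts 1/12 s, in which the tool goes at most 41.7 mm and 7.16 degrees, less where a joint would pass 70% of its speed; a pose out of reach is approached as far as the arm can. A call with a gripper value outside its range is refused whole. The fingers move at their own pace and stop on an object; the grip force is fixed at half the most. Time passes only in rows, so rows that repeat a pose let the fingers close, or fill a call up. It gives the time, the measured TCP pose, the force, the opening and the grip force at its end, in the units of the state.
- robot.get_state(): the state, without advancing time (a new reading comes with each control period).
- robot.camera(name): name is "scene" or "top" or "wrist"; returns the picture (384x512x3 uint8, red, green, blue); there is no depth.
- robot.get_calibration(name): a dict with "camera_matrix" (3x3 intrinsics, pixels), "extrinsics" (4x4, takes a point from camera to world coordinates). Camera axes: x right, y up, looking along -z (the intrinsics and any distortion apply to the point x, -y, -z); pixel columns grow to the right and rows downward; lengths in m; the calibration is good to about 2 mm. The wrist camera is an equidistant fisheye: a pixel r from the principal point sees the ray r / f radians off the axis. A picture is of the moment at which its call begins: read the wrist's pose just before it. get_calibration takes no time and is no camera call; for the wrist camera it gives the pose at the moment of the call.
- robot.job_done(): hands the job in; it is judged then, once.
Trained networks look in the newest picture that a camera, given by its name, has taken for a name from the list of things; names that differ only in an ending like _2 or _b are one class to them, and where a whole thing is asked for, a point or a joint stands for the part that bears it (a point fixed in the world has none). Each returns a list of dicts, best first, with "p" (0 to 1); they miss things now and then, are a little off and sometimes report something else, mostly with a low value. They report only what shows in the picture. A call takes as long as a camera call. They do not tell look-alikes from the thing itself.
- robot.boxes_of(camera, name): "location" ([x, y, z] in m, in world coordinates, good to about 4 mm: the middle of the surface that is visible of it).
- robot.regions_of(camera, name): "mask" (384x512 bool, what is visible of it).
The state is a dict: "time_s": time; "joint_positions": joint angles; "qd": joint speeds; "tau": joint torques, N m; "eef_pos": TCP position; "orientation": TCP orientation; "contact_force": force on the tool from outside, world axes, zero at the start; "moment": the same for the moment, N m; "opening": finger opening in m; "gripper_force": force on a finger pad.
Only numpy, scipy, OpenCV 4.12 (cv2) and the standard library are available. Lean on these libraries where they do the work, as an engineer would, in place of code of your own. Each camera call takes 0.05 s, during which the arm holds its last target. There are 200 camera calls.

## Working session

There is one attempt and no reset: what is moved stays moved. The work goes in short steps, Python scripts to look and compute and a tool call to move; the robot and the scene stay as the last step left them, time stands still between calls to the robot, and variables do not carry over. Pictures are saved under pics/ and viewed, at most 14 in all, crops included, and the job is handed in when it is done.

Besides the shell and the picture viewer there is one more tool, called after ">>>" as name(argument=value, ...), one argument or row to a line, values as JSON. apply_moves: Moves the arm, as the interface text tells. Its arguments: {"type":"object","properties":{"rows":{"type":"array"}},"required":["rows"]}

```bash
mkdir -p pics; ls; python3 - <<'E'
from station import robot
import cv2
for n in ("top","scene"):
    im=robot.camera(n); cv2.imwrite(f"pics/{n}0.png",im[:,:,::-1])
    c=robot.get_calibration(n); print(n,c)
for n in "axe_mid strip_mid weight_mid tray_mid base pad_axe pad_strip jar bottle".split():
    for c in ("top","scene"):
        print(n,c,[(round(d["p"],2),[round(float(v),3) for v in d["location"]]) for d in robot.boxes_of(c,n)])
print(robot.get_state())
E
```

```text
pics
top {'camera_matrix': array([[351.73782462,   0.        , 257.02847785],
       [  0.        , 351.73782462, 192.70554974],
       [  0.        ,   0.        ,   1.        ]]), 'extrinsics': array([[ 0.02932016,  0.98426488, -0.17424972,  0.3378071 ],
       [-0.99924595,  0.02442285, -0.03018366, -0.00935424],
       [-0.02545304,  0.17500332,  0.98423878,  1.08518977],
       [ 0.        ,  0.        ,  0.        ,  1.        ]])}
scene {'camera_matrix': array([[490.95472965,   0.        , 247.59984014],
       [  0.        , 490.95472965, 195.43420509],
       [  0.        ,   0.        ,   1.        ]]), 'extrinsics': array([[-0.44635716, -0.67133285,  0.59167347,  1.29792188],
       [ 0.8947339 , -0.34569074,  0.28275281,  0.37214344],
       [ 0.0147148 ,  0.65559905,  0.7549658 ,  1.04540985],
       [ 0.        ,  0.        ,  0.        ,  1.        ]])}
axe_mid top [(0.84, [0.491, -0.28, 0.009])]
axe_mid scene [(0.82, [0.388, -0.285, 0.008]), (0.72, [0.498, -0.279, 0.011])]
strip_mid top [(0.78, [0.371, 0.122, 0.014]), (0.77, [0.41, -0.007, 0.013]), (0.68, [0.486, 0.09
[... 843 characters left out ...]
itions': array([-1.43099409e+00,  5.26827473e-02,  1.61286742e+00, -1.12090292e-05,
        1.47598749e+00, -1.19009422e-01]), 'qd': array([ 6.00697678e-04,  2.86874675e-04, -1.55552648e-03, -1.05455374e-03,
       -9.69360752e-05,  5.46000798e-04]), 'tau': array([-1.21399840e-03, -3.93694675e+01, -3.70474148e+01, -2.06529658e-04,
        3.77603428e-04, -2.10756426e-06]), 'eef_pos': array([ 0.15994898, -0.6041841 ,  0.24533377]), 'orientation': array([ 2.75566072e-05,  9.91638675e-01,  1.29045486e-01, -5.29316094e-06]), 'contact_force': array([0.29829065, 0.1114582 , 0.33067146]), 'moment': array([-0.02738523,  0.04127946, -0.00109101]), 'gripper_force': 0.0, 'opening': 0.08540177404908819}
```

```bash
python3 - <<'E'
import cv2
im=cv2.imread("pics/top0.png"); cv2.imwrite("pics/top0b.png",cv2.resize(im[40:310,60:420],None,fx=2.2,fy=2.2,interpolation=cv2.INTER_CUBIC))
E
```

```text
(no output)
```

View pics/top0b.png

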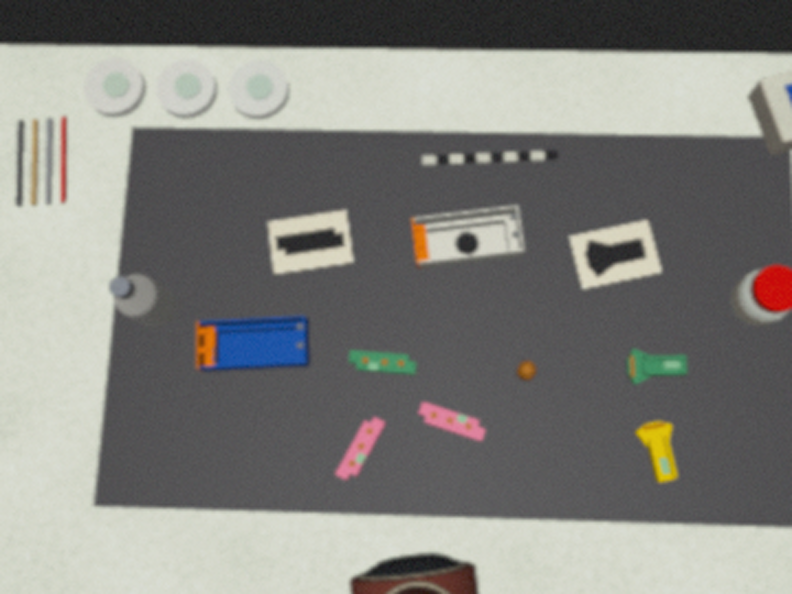

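View pics/scene0.png

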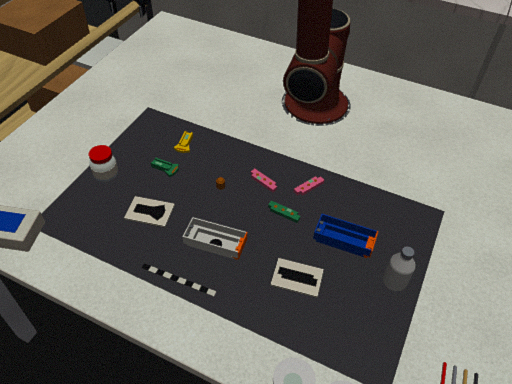

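```bash
cat > h.py <<'E'
import numpy as np, cv2
from station import robot
def ray(cal,uv,fish=False):
    K=np.array(cal["camera_matrix"]);E=np.array(cal["extrinsics"])
    d=np.stack([(uv[:,0]-K[0,2])/K[0,0],(uv[:,1]-K[1,2])/K[1,1]],1)
    if fish:
        r=np.linalg.norm(d,axis=1,keepdims=True)+1e-9
        d=np.hstack([d/r*np.sin(r),np.cos(r)])
    else: d=np.hstack([d,np.ones((len(d),1))])
    d=d*[1,-1,-1]
    return E[:3,3],d@E[:3,:3].T
def back(cal,uv,z,fish=False):
    o,d=ray(cal,np.asarray(uv,float).reshape(-1,2),fish)
    return (o+d*((z-o[2])/d[:,2])[:,None])[:,:2]
def mask(im,name):
    H,S,V=[c.astype(int) for c in cv2.split(cv2.cvtColor(im,cv2.COLOR_RGB2HSV))]
    return {"green":(H>55)&(H<92)&(S>110)&(V>60),"blue":(H>100)&(H<125)&(S>130),"orange":(H>5)&(H<17)&(S>170)&(V>70),
      "white":(S<60)&(V>130)}[name]
def blobs(m,amin=30):
    n,l,s,c=cv2.connectedComponentsWithStats(m.astype(np.uint8))
    return [(int(s[i,4]),c[i].round(1).tolist(),l==i) for i in range(1,n) if s[i,4]>=amin]
def rect(cal,m,z,fish=False):
    v,u=np.nonzero(m); p=back(cal,np.stack([u,v],1),z,fish)
    (c,s,a)=cv2.minAreaRect((p*1000).astype(np.float32))
    d=p-p.mean(0); w,V=np.linalg.eigh(d.T@d)
    return "c",np.round(c,1),"size",np.round(s,1),"ang",round(a,1),"mean",(p.mean(0)*1000).round(1),"pca",round(np.degrees(np.arctan2(V[1,1],V[0,1]))%180,1)
E
python3 - <<'E'
from h import *
im=cv2.cvtColor(cv2.imread("pics/top0.png"),cv2.COLOR_BGR2RGB); cal=robot.get_calibration("top")
for n,z,a in (("green",.013,30),("blue",.04,200),("orange",.04,10),("white",.008,200)):
    for ar,c,m in blobs(mask(im,n),a):
        if c[0]>80 and c[0]<400 and 100<c[1]<260: print(n,ar,c,*rect(cal,m,z))
E
```

```text
green 165 [357.5, 205.8] c [ 492.9 -290.6] size [69.8 43.3] ang 89.1 mean [ 494.7 -284.6] pca 93.1
green 118 [233.5, 204.0] c [489.8  95.4] size [90.8 23.6] ang 87.0 mean [490.4  95.2] pca 82.7
blue 915 [178.3, 195.4] c [508.4 269.7] size [ 69. 144.] ang 4.2 mean [508.8 261.1] pca 92.9
orange 77 [250.4, 149.5] c [658.   47.4] size [49.3 14.7] ang 7.9 mean [657.9  47.3] pca 7.5
orange 133 [152.8, 196.3] c [503.5 338.2] size [53.3 24.5] ang 4.8 mean [504.  338.9] pca 3.7
orange 34 [299.1, 208.1] c [ 479.6 -104. ] size [18.1 18. ] ang 1.5 mean [ 479.3 -104.4] pca 133.5
white 98314 [256.3, 237.7] c [ 4.626e+02 -1.000e-01] size [1017.2 1586.7] ang 0.1 mean [405.2  28.2] pca 92.3
white 781 [275.5, 146.2] c [680.6 -23.7] size [ 71.1 149.2] ang 8.3 mean [680.1 -30.6] pca 97.1
white 700 [200.5, 149.7] c [664.  208.2] size [ 83.5 119. ] ang 10.1 mean [663.6 208.3] pca 101.1
white 704 [339.7, 155.3] c [ 655.2 -231.9] size [ 83.  119.3] ang 13.5 mean [ 654.9 -233.3] pca 103.8
```

```bash
cat >> h.py <<'E'
def pose():
    s=robot.get_state(); w,x,y,z=s["orientation"]
    phi=np.arctan2(2*(x*y+w*z),1-2*(y*y+z*z)); return s,np.array(s["eef_pos"]),phi
def go(x,y,z,deg):
    from scipy.spatial.transform import Rotation as R
    s,p,phi=pose(); R0=R.from_quat(np.roll(s["orientation"],-1))
    f=np.radians(deg); R1=R.from_matrix(np.array([[np.cos(f),np.sin(f),0],[np.sin(f),-np.cos(f),0],[0,0,-1]]).T.T)
    sh=R0.inv().apply(np.array([x,y,z])-p); t=(R0.inv()*R1).as_rotvec()
    q=s["joint_positions"]
    print("GO shift",sh.round(4).tolist(),"turn",t.round(3).tolist(),"| at",p.round(4).tolist(),"phi",round(np.degrees(phi),1),"q6",round(q[5],2),"q6 at goal",round(np.arctan2(y,x)+np.pi/2-f,2),"F",np.round(s["contact_force"],1).tolist(),"t",round(s["time_s"],1))
E
python3 -c "
from h import *
go(.49,-.285,.2,92)
print(robot.get_calibration('wrist'))"
```

```text
GO shift [0.4007, -0.2241, 0.0453] turn [0.0, 0.0, -1.347] | at [0.1599, -0.6042, 0.2453] phi 14.8 q6 -0.12 q6 at goal -0.56 F [0.3, 0.1, 0.3] t 1.0
{'camera_matrix': array([[297.31863964,   0.        , 253.64637231],
       [  0.        , 297.31863964, 193.60493472],
       [  0.        ,   0.        ,   1.        ]]), 'extrinsics': array([[ 0.25624762,  0.92777765,  0.27123012,  0.22824942],
       [-0.96661062,  0.24625111,  0.07088224, -0.58672397],
       [-0.00102776, -0.28033732,  0.959901  ,  0.37380661],
       [ 0.        ,  0.        ,  0.        ,  1.        ]])}
```

>>> apply_moves(
  rows=[
    [[0.4,-0.224,0.045],[0,0,-1.347],0.0854],
    [[0.4,-0.224,0.045],[0,0,-1.347],0.0854],
    [[0.4,-0.224,0.045],[0,0,-1.347],0.0854],
    [[0.4,-0.224,0.045],[0,0,-1.347],0.0854],
    [[0.4,-0.224,0.045],[0,0,-1.347],0.0854],
    [[0.4,-0.224,0.045],[0,0,-1.347],0.0854],
    [[0.4,-0.224,0.045],[0,0,-1.347],0.0854],
    [[0.4,-0.224,0.045],[0,0,-1.347],0.0854],
    [[0.4,-0.224,0.045],[0,0,-1.347],0.0854],
    [[0.4,-0.224,0.045],[0,0,-1.347],0.0854],
  ],
)

```text
time_s: 1.83
eef_pos: [0.4591, -0.3141, 0.2048]
orientation: [0.0, 0.727, 0.687, 0.0]
contact_force: [0.0, -0.4, -0.4]
opening: 0.0856
gripper_force: 0.0
```

```bash
python3 - <<'E'
from h import *
cal=robot.get_calibration("wrist"); im=robot.camera("wrist"); cv2.imwrite("pics/w1.png",im[:,:,::-1])
for ar,c,m in blobs(mask(im,"green"),200): print(ar,c,*rect(cal,m,.013,True))
go(.49,-.285,.1,92)
E
```

```text
GO shift [0.0244, 0.0255, 0.1039] turn [0.003, -0.005, -0.081] | at [0.4631, -0.3087, 0.2037] phi 87.4 q6 -0.68 q6 at goal -0.56 F [0.9, 5.2, -0.6] t 1.9
```

View pics/w1.png

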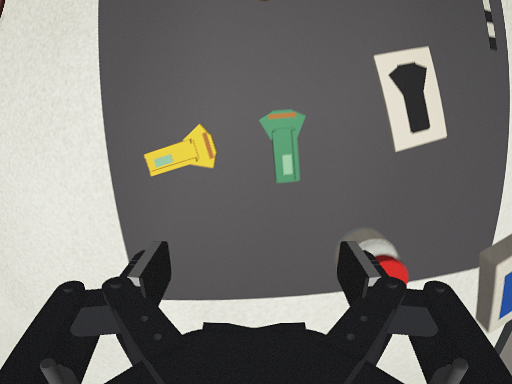

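```bash
python3 - <<'E'
from h import *
im=cv2.imread("pics/w1.png"); h=cv2.cvtColor(im,cv2.COLOR_BGR2HSV); print(h[135,275:295:4].tolist(),h[145,405:415:3].tolist(),h[60,385].tolist())
cal=robot.get_calibration("wrist")
H,S,V=[c.astype(int) for c in cv2.split(h)]
for n,m,z in (("g",(H>60)&(H<85)&(S>90),.015),("cream",(V>180)&(H<30)&(S>10),.008)):
  for ar,c,m in blobs(m,400):
    if c[0]>200 and c[1]<200: print(n,ar,c,*rect(cal,m,z,True))
p=back(cal,[[282,110],[288,182],[261,123],[305,122],[408,63],[420,131]],.012,True);print(p.round(4).tolist())
E
```

```text
[[71, 104, 162], [71, 105, 161], [71, 109, 161], [71, 105, 161], [71, 104, 135]] [[21, 22, 229], [23, 19, 229], [23, 23, 229], [21, 34, 213]] [21, 22, 228]
g 1575 [284.1, 143.1] c [ 497.2 -280.3] size [47.3 74.1] ang 2.1 mean [ 497.4 -275. ] pca 93.6
cream 3441 [410.6, 98.3] c [ 657.2 -221.2] size [ 79.5 115.5] ang 14.0 mean [ 654.6 -222.8] pca 104.4
[[0.4965, -0.2391], [0.5009, -0.3188], [0.4735, -0.2524], [0.5211, -0.2527], [0.6484, -0.181], [0.6646, -0.2618]]
```

>>> apply_moves(
  rows=[
    [[0.01,0.012,0.02],[0,0,-0.05],0.075],
    [[0.023,0.03,0.04],[0,0,-0.1],0.06],
    [[0.023,0.03,0.06],[0,0,-0.1],0.06],
    [[0.023,0.03,0.08],[0,0,-0.1],0.06],
    [[0.023,0.03,0.08],[0,0,-0.1],0.06],
    [[0.023,0.03,0.08],[0,0,-0.1],0.06],
    [[0.023,0.03,0.08],[0,0,-0.1],0.06],
    [[0.023,0.03,0.08],[0,0,-0.1],0.06],
    [[0.023,0.03,0.08],[0,0,-0.1],0.06],
    [[0.023,0.03,0.08],[0,0,-0.1],0.06],
  ],
)

```text
time_s: 2.72
eef_pos: [0.4897, -0.2953, 0.1261]
orientation: [0.001, 0.694, 0.72, 0.0]
contact_force: [-0.2, 0.3, 0.1]
opening: 0.06
gripper_force: 0.0
```

```bash
cat >> h.py <<'E'
def wlook(name):
    cal=robot.get_calibration("wrist"); im=robot.camera("wrist"); cv2.imwrite(f"pics/{name}.png",im[:,:,::-1])
    h=cv2.cvtColor(im,cv2.COLOR_RGB2HSV); return cal,im,[c.astype(int) for c in cv2.split(h)]
E
python3 - <<'E'
from h import *
cal,im,(H,S,V)=wlook("w2")
for n,m,z in (("g",(H>60)&(H<85)&(S>80),.015),("cream",(V>180)&(H<30)&(S>10),.008)):
  for ar,c,m in blobs(m,400):
    if c[1]<250: print(n,ar,c,*rect(cal,m,z,True))
go(.495,-.285,.018,93)
E
```

```text
g 2761 [258.7, 178.4] c [ 493.4 -287.2] size [48.7 75.5] ang 2.3 mean [ 493.  -281.9] pca 92.1
cream 5293 [425.9, 132.4] c [ 653.1 -231.2] size [ 79.4 115.5] ang 13.3 mean [ 649.4 -231.7] pca 104.1
cream 2360 [135.6, 178.3] c [ 373.5 -288.1] size [84.4 50.5] ang 12.2 mean [ 382.1 -286.7] pca 14.2
GO shift [0.01, 0.0056, 0.1078] turn [0.001, 0.001, -0.015] | at [0.4896, -0.2951, 0.1258] phi 92.2 q6 -0.71 q6 at goal -0.57 F [-1.1, -0.5, -0.4] t 2.8
```

View pics/w2.png

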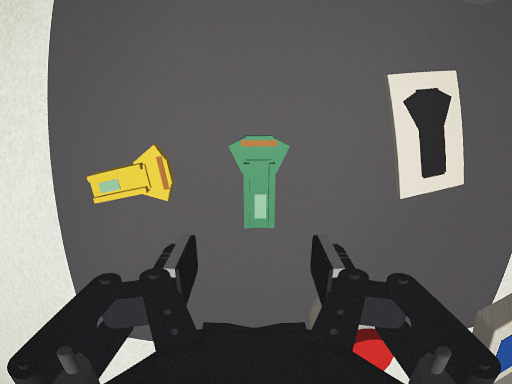

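>>> apply_moves(
  rows=[
    [[0.007,0.0036,0.02],[0,0,0],0.06],
    [[0.007,0.0036,0.045],[0,0,0],0.06],
    [[0.007,0.0036,0.07],[0,0,0],0.06],
    [[0.007,0.0036,0.09],[0,0,0],0.06],
    [[0.007,0.0036,0.103],[0,0,0],0.06],
    [[0.007,0.0036,0.108],[0,0,0],0.06],
    [[0.007,0.0036,0.108],[0,0,0],0.05],
    [[0.007,0.0036,0.108],[0,0,0],0.02],
    [[0.007,0.0036,0.108],[0,0,0],0.01],
    [[0.007,0.0036,0.108],[0,0,0],0.01],
  ],
)

```text
time_s: 3.6
eef_pos: [0.4939, -0.2885, 0.0187]
orientation: [0.002, 0.694, 0.72, 0.0]
contact_force: [-0.1, 1.0, 2.0]
opening: 0.0243
gripper_force: 62.1
```

>>> apply_moves(
  rows=[
    [[0,0,0],[0,0,0],0.01],
    [[0,0,0],[0,0,0],0.01],
    [[0,0,-0.01],[0,0,0],0.01],
    [[0,0,-0.03],[0,0,0],0.01],
    [[0,0,-0.05],[0,0,0],0.01],
    [[0,0,-0.07],[0,0,0],0.01],
    [[0,0,-0.07],[0,0,0],0.01],
    [[0,0,-0.07],[0,0,0],0.01],
    [[0,0,-0.07],[0,0,0],0.01],
    [[0,0,-0.07],[0,0,0],0.01],
  ],
)

```text
time_s: 4.43
eef_pos: [0.4913, -0.2866, 0.0845]
orientation: [-0.002, 0.694, 0.72, -0.0]
contact_force: [0.0, -0.7, -2.6]
opening: 0.0243
gripper_force: 61.7
```

```bash
python3 -c "
from h import *
go(.655,-.232,.07,103.5)
go(.655,-.232,.027,103.5)"
```

```text
GO shift [0.0483, 0.1657, 0.0141] turn [-0.003, -0.003, -0.198] | at [0.4913, -0.2866, 0.0845] phi 92.2 q6 -0.7 q6 at goal -0.58 F [0.0, -0.7, -2.6] t 4.4
GO shift [0.0482, 0.1658, 0.0571] turn [-0.003, -0.003, -0.198] | at [0.4913, -0.2866, 0.0845] phi 92.2 q6 -0.7 q6 at goal -0.58 F [0.0, -0.7, -2.6] t 4.4
```

>>> apply_moves(
  rows=[
    [[0.01,0.03,0],[0,0,-0.05],0.01],
    [[0.02,0.065,0],[0,0,-0.1],0.01],
    [[0.03,0.1,0],[0,0,-0.15],0.01],
    [[0.04,0.135,0],[0,0,-0.198],0.01],
    [[0.046,0.165,0],[0,0,-0.198],0.01],
    [[0.046,0.165,0.01],[0,0,-0.198],0.01],
    [[0.046,0.165,0.03],[0,0,-0.198],0.01],
    [[0.046,0.165,0.042],[0,0,-0.198],0.01],
    [[0.046,0.165,0.046],[0,0,-0.198],0.01],
    [[0.046,0.165,0.046],[0,0,-0.198],0.01],
  ],
)

```text
time_s: 5.27
eef_pos: [0.6531, -0.2344, 0.0369]
orientation: [-0.003, 0.619, 0.785, -0.001]
contact_force: [-0.2, 0.2, -3.1]
opening: 0.0241
gripper_force: 61.6
```

```bash
python3 -c "
from h import *
go(.654,-.2345,.026,103.5)"
```

```text
GO shift [-0.0003, 0.0009, 0.0109] turn [-0.005, -0.004, -0.0] | at [0.6531, -0.2344, 0.0369] phi 103.5 q6 -0.69 q6 at goal -0.58 F [-0.2, 0.2, -3.1] t 5.3
```

>>> apply_moves(
  rows=[
    [[0,0.001,0.004],[0,0,0],0.01],
    [[0,0.001,0.008],[0,0,0],0.01],
    [[0,0.001,0.0105],[0,0,0],0.01],
    [[0,0.001,0.0105],[0,0,0],0.01],
    [[0,0.001,0.0105],[0,0,0],0.035],
    [[0,0.001,0.0105],[0,0,0],0.05],
    [[0,0.001,0.0105],[0,0,0],0.05],
    [[0,0.001,-0.01],[0,0,0],0.05],
    [[0,0.001,-0.035],[0,0,0],0.05],
    [[0,0.001,-0.07],[0,0,0],0.05],
  ],
)

```text
time_s: 6.1
eef_pos: [0.655, -0.2342, 0.1087]
orientation: [-0.003, 0.619, 0.785, -0.001]
contact_force: [0.1, 0.1, -0.6]
opening: 0.05
gripper_force: 0.0
```

```bash
python3 - <<'E'
from h import *
cal,im,(H,S,V)=wlook("w3")
go(.479,-.104,.12,5)
go(.479,-.104,.12,185)
E
```

```text
GO shift [0.1712, -0.1451, -0.0022] turn [0.012, -0.002, 1.72] | at [0.6601, -0.2365, 0.1201] phi 103.5 q6 -0.69 q6 at goal 1.27 F [4.5, -1.3, 4.5] t 6.2
GO shift [0.1712, -0.1451, -0.0022] turn [0.002, 0.011, -1.422] | at [0.6601, -0.2365, 0.1201] phi 103.5 q6 -0.69 q6 at goal -1.87 F [4.5, -1.3, 4.5] t 6.2
```

View pics/w3.png

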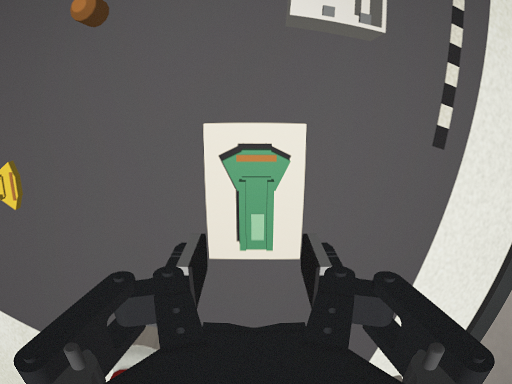

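>>> apply_moves(
  rows=[
    [[0.02,-0.015,0],[0,0,-0.12],0.05],
    [[0.05,-0.045,0],[0,0,-0.24],0.05],
    [[0.08,-0.07,0],[0,0,-0.36],0.05],
    [[0.11,-0.095,0],[0,0,-0.48],0.05],
    [[0.14,-0.12,0],[0,0,-0.6],0.05],
    [[0.17,-0.144,0],[0,0,-0.72],0.05],
    [[0.171,-0.144,0],[0,0,-0.84],0.05],
    [[0.171,-0.144,0],[0,0,-0.96],0.05],
    [[0.171,-0.144,0],[0,0,-1.08],0.05],
    [[0.171,-0.144,0],[0,0,-1.2],0.05],
  ],
)

```text
time_s: 6.98
eef_pos: [0.4771, -0.1024, 0.1117]
orientation: [0.001, 0.064, 0.998, -0.0]
contact_force: [0.4, 0.3, 0.8]
opening: 0.0499
gripper_force: 0.0
```

```bash
python3 - <<'E'
from h import *
cal,im,(H,S,V)=wlook("w4")
for ar,c,m in blobs((H>5)&(H<17)&(S>120),200): print(ar,c,*rect(cal,m,.016,True))
go(.479,-.104,.12,188)
E
```

```text
952 [251.6, 206.1] c [ 481.3 -104.9] size [25.6 32.1] ang 81.6 mean [ 481.1 -105.2] pca 170.6
GO shift [-0.002, -0.0013, -0.0083] turn [-0.001, 0.002, -0.265] | at [0.4771, -0.1025, 0.1117] phi 172.8 q6 -1.81 q6 at goal -1.92 F [-0.4, 0.4, -0.3] t 7.0
```

View pics/w4.png

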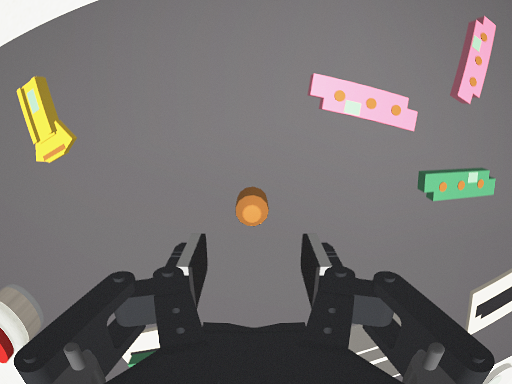

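>>> apply_moves(
  rows=[
    [[-0.004,-0.001,0.015],[0,0,-0.12],0.05],
    [[-0.004,-0.001,0.035],[0,0,-0.24],0.05],
    [[-0.004,-0.001,0.055],[0,0,-0.265],0.05],
    [[-0.004,-0.001,0.075],[0,0,-0.265],0.05],
    [[-0.004,-0.001,0.09],[0,0,-0.265],0.05],
    [[-0.004,-0.001,0.094],[0,0,-0.265],0.05],
    [[-0.004,-0.001,0.094],[0,0,-0.265],0.04],
    [[-0.004,-0.001,0.094],[0,0,-0.265],0.02],
    [[-0.004,-0.001,0.094],[0,0,-0.265],0.01],
    [[-0.004,-0.001,0.094],[0,0,-0.265],0.01],
  ],
)

```text
time_s: 7.87
eef_pos: [0.4816, -0.1044, 0.0181]
orientation: [0.001, -0.065, 0.998, -0.001]
contact_force: [-0.1, 0.1, 1.1]
opening: 0.0239
gripper_force: 59.2
```

>>> apply_moves(
  rows=[
    [[0,0,0],[0,0,0],0.01],
    [[0,0,0],[0,0,0],0.01],
    [[0,0,-0.01],[0,0,0],0.01],
    [[0,0,-0.03],[0,0,0],0.01],
    [[0,0,-0.06],[0,0,0],0.01],
    [[0,0,-0.09],[0,0,0],0.01],
    [[0,0,-0.12],[0,0,0],0.01],
    [[-0.04,0,-0.13],[0,0,0],0.01],
    [[-0.08,0.02,-0.13],[0,0,0],0.01],
    [[-0.1,0.04,-0.13],[0,0,0],0.01],
  ],
)

```text
time_s: 8.7
eef_pos: [0.5777, -0.0515, 0.1498]
orientation: [0.003, -0.064, 0.998, -0.001]
contact_force: [-0.3, -0.7, -1.7]
opening: 0.0241
gripper_force: 59.1
```

```bash
python3 - <<'E'
from h import *
cal,im,(H,S,V)=wlook("w5")
cal=robot.get_calibration("top"); im=robot.camera("top"); 
cv2.imwrite("pics/top1.png",im[:,:,::-1])
go(.667,-.023,.1,188)
E
```

```text
GO shift [-0.0929, 0.0134, 0.0478] turn [0.001, 0.002, -0.006] | at [0.5766, -0.0487, 0.1477] phi -172.3 q6 -1.92 q6 at goal -1.74 F [-0.1, -0.1, -2.2] t 8.8
```

View pics/w5.png

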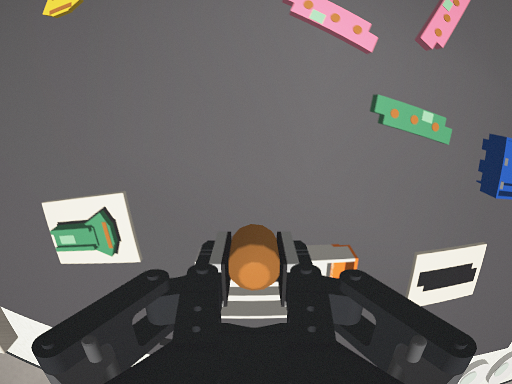

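```bash
python3 - <<'E'
from h import *
cal=robot.get_calibration("top"); im=cv2.cvtColor(cv2.imread("pics/top0.png"),cv2.COLOR_BGR2RGB)
g=cv2.cvtColor(im,cv2.COLOR_RGB2GRAY)
sub=g[130:165,240:305]; 
for ar,c,m in blobs(np.pad(sub<75,((130,384-165),(240,512-305))),20): print(ar,c,*rect(cal,m,.003))
H,S,V=[c.astype(int) for c in cv2.split(cv2.cvtColor(im,cv2.COLOR_RGB2HSV))]
m=np.zeros_like(g,bool); m[130:165,240:305]=(g[130:165,240:305]>120)|((S[130:165,240:305]>150))
for ar,c,k in blobs(m,200): print("rim",ar,c,*rect(cal,k,.046))
w=cv2.cvtColor(cv2.imread("pics/w5.png"),cv2.COLOR_BGR2RGB)
cv2.imwrite("pics/b0.png",cv2.resize(im[120:175,230:310,::-1],None,fx=8,fy=8,interpolation=cv2.INTER_NEAREST))
E
```

```text
49 [271.8, 150.2] c [667.3 -18.3] size [23.2 22.3] ang 1.2 mean [668.4 -19.2] pca 137.2
rim 968 [272.4, 146.4] c [668.  -19.8] size [ 70.5 152.8] ang 8.6 mean [667.3 -20.3] pca 98.4
```

View pics/b0.png

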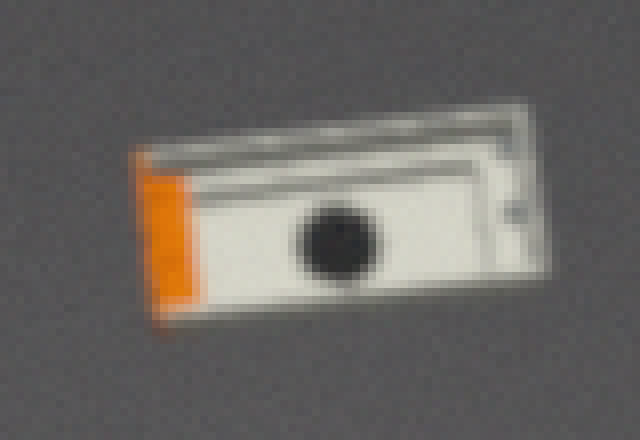

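>>> apply_moves(
  rows=[
    [[-0.025,0.004,0.01],[0,0,0],0.01],
    [[-0.055,0.01,0.02],[0,0,0],0.01],
    [[-0.08,0.014,0.03],[0,0,0],0.01],
    [[-0.094,0.0167,0.04],[0,0,0],0.01],
    [[-0.094,0.0167,0.055],[0,0,0],0.01],
    [[-0.094,0.0167,0.075],[0,0,0],0.01],
    [[-0.094,0.0167,0.085],[0,0,0],0.01],
    [[-0.094,0.0167,0.085],[0,0,0],0.01],
    [[-0.094,0.0167,0.085],[0,0,0],0.01],
    [[-0.094,0.0167,0.085],[0,0,0],0.01],
  ],
)

```text
time_s: 9.63
eef_pos: [0.6656, -0.023, 0.0626]
orientation: [0.001, -0.065, 0.998, -0.0]
contact_force: [0.3, 0.5, -0.8]
opening: 0.0238
gripper_force: 59.2
```

```bash
python3 - <<'E'
from h import *
cal,im,(H,S,V)=wlook("w6")
go(.668,-.0195,.021,188.5)
E
```

```text
GO shift [-0.0023, 0.0032, 0.0422] turn [-0.001, 0.002, -0.018] | at [0.6661, -0.023, 0.0632] phi -172.6 q6 -1.85 q6 at goal -1.75 F [0.3, 0.0, -1.7] t 9.7
```

View pics/w6.png

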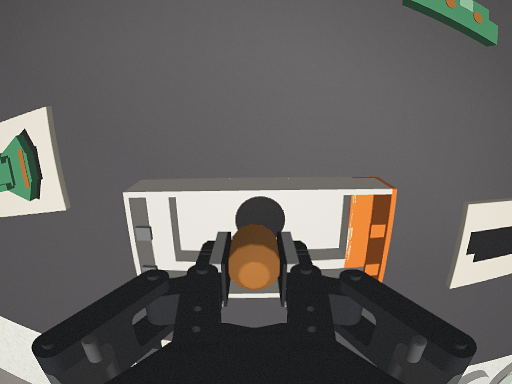

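```bash
python3 - <<'E'
from h import *
cal=robot.get_calibration("wrist")
p=back(cal,[[124,193],[396,188]],.046,True); print(p.round(4).tolist())
a=p[1]-p[0]; print(np.linalg.norm(a),np.degrees(np.arctan2(a[1],a[0])))
n=np.array([a[1],-a[0]])/np.linalg.norm(a); print(p.mean(0)+.033*n)
print(back(cal,[[236,217],[285,217]],.003,True).round(4).tolist())
E
```

```text
[[0.6458, -0.0974], [0.6237, 0.0499]]
0.14901188597739456 98.55842780513325
[ 0.66737037 -0.01881676]
[[0.6675, -0.0354], [0.6633, -0.0023]]
```

>>> apply_moves(
  rows=[
    [[-0.002,0.0035,0.01],[0,0,-0.018],0.01],
    [[-0.002,0.0035,0.022],[0,0,-0.018],0.01],
    [[-0.002,0.0035,0.034],[0,0,-0.018],0.01],
    [[-0.002,0.0035,0.04],[0,0,-0.018],0.01],
    [[-0.002,0.0035,0.042],[0,0,-0.018],0.01],
    [[-0.002,0.0035,0.042],[0,0,-0.018],0.03],
    [[-0.002,0.0035,0.042],[0,0,-0.018],0.045],
    [[-0.002,0.0035,0.042],[0,0,-0.018],0.045],
    [[-0.002,0.0035,0.042],[0,0,-0.018],0.045],
    [[-0.002,0.0035,0.025],[0,0,-0.018],0.045],
  ],
)

```text
time_s: 10.52
eef_pos: [0.6638, -0.0184, 0.0321]
orientation: [-0.004, -0.074, 0.997, 0.001]
contact_force: [-0.9, -0.4, 0.3]
opening: 0.0448
gripper_force: 0.0
```

>>> apply_moves(
  rows=[
    [[0,0,-0.02],[0,0,0],0.045],
    [[0,0,-0.05],[0,0,0],0.045],
    [[0,0,-0.08],[0,0,0],0.05],
    [[0.03,0.02,-0.1],[0,0,0.12],0.06],
    [[0.06,0.04,-0.1],[0,0,0.24],0.06],
    [[0.09,0.06,-0.1],[0,0,0.36],0.06],
    [[0.12,0.08,-0.1],[0,0,0.48],0.06],
    [[0.14,0.09,-0.1],[0,0,0.6],0.06],
    [[0.14,0.09,-0.1],[0,0,0.72],0.06],
    [[0.14,0.09,-0.1],[0,0,0.84],0.06],
  ],
)

```text
time_s: 11.35
eef_pos: [0.5137, 0.0502, 0.1361]
orientation: [-0.0, 0.341, 0.94, -0.0]
contact_force: [-0.2, -0.6, -0.2]
opening: 0.0601
gripper_force: 0.0
```

```bash
python3 - <<'E'
from h import *
cal,im,(H,S,V)=wlook("w7")
for ar,c,m in blobs((H>60)&(H<85)&(S>80),300): print(ar,c,*rect(cal,m,.01,True))
go(.49,.095,.11,84)
E
```

```text
2599 [277.0, 137.3] c [489.3  95.9] size [94.9 26.8] ang 86.5 mean [489.6  95.3] pca 82.8
GO shift [0.0477, 0.0188, 0.0263] turn [-0.0, 0.0, 0.975] | at [0.5144, 0.0499, 0.1363] phi 139.9 q6 -0.92 q6 at goal 0.3 F [-0.0, 0.7, -0.4] t 11.4
```

View pics/w7.png

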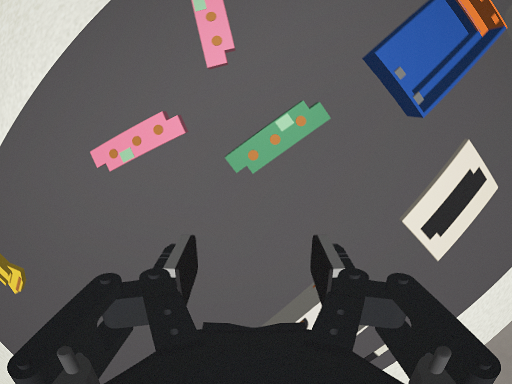

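>>> apply_moves(
  rows=[
    [[0.015,0.006,0.0],[0,0,0.12],0.06],
    [[0.03,0.012,0.0],[0,0,0.24],0.06],
    [[0.045,0.018,0.01],[0,0,0.36],0.06],
    [[0.0485,0.018,0.02],[0,0,0.48],0.06],
    [[0.0485,0.018,0.03],[0,0,0.6],0.06],
    [[0.0485,0.018,0.04],[0,0,0.72],0.06],
    [[0.0485,0.018,0.05],[0,0,0.84],0.06],
    [[0.0485,0.018,0.06],[0,0,0.932],0.06],
    [[0.0485,0.018,0.07],[0,0,0.932],0.06],
    [[0.0485,0.018,0.07],[0,0,0.932],0.06],
  ],
)

```text
time_s: 12.23
eef_pos: [0.4878, 0.0942, 0.0641]
orientation: [-0.001, 0.724, 0.689, -0.002]
contact_force: [-1.0, 0.5, 0.1]
opening: 0.0601
gripper_force: 0.0
```

```bash
python3 - <<'E'
from h import *
cal,im,(H,S,V)=wlook("w8")
for ar,c,m in blobs((H>60)&(H<85)&(S>80),300): print(ar,c,*rect(cal,m,.011,True))
for ar,c,m in blobs((V>180)&(H<30)&(S>10),1000):
    if c[0]>250 and c[1]<300: print(ar,c,*rect(cal,m,.008,True))
go(.489,.0955,.017,86.5)
E
```

```text
4246 [258.0, 210.5] c [489.1  95.6] size [95.6 26.2] ang 86.9 mean [489.9  98.9] pca 83.4
5940 [471.8, 67.4] c [663.2 204.4] size [ 79.3 108.1] ang 10.0 mean [656.6 201.2] pca 90.5
GO shift [0.0013, 0.0007, 0.0482] turn [-0.003, 0.0, 0.011] | at [0.4884, 0.0942, 0.0652] phi 87.1 q6 0.09 q6 at goal 0.25 F [-0.4, 0.1, -0.1] t 12.3
```

>>> apply_moves(
  rows=[
    [[0.001,0.001,0.012],[0,0,0],0.06],
    [[0.001,0.001,0.026],[0,0,0],0.06],
    [[0.001,0.001,0.04],[0,0,0],0.06],
    [[0.001,0.001,0.047],[0,0,0],0.06],
    [[0.001,0.001,0.048],[0,0,0],0.06],
    [[0.001,0.001,0.048],[0,0,0],0.04],
    [[0.001,0.001,0.048],[0,0,0],0.02],
    [[0.001,0.001,0.048],[0,0,0],0.01],
    [[0.001,0.001,0.048],[0,0,0],0.01],
    [[0.001,0.001,0.048],[0,0,0],0.01],
  ],
)

```text
time_s: 13.12
eef_pos: [0.4915, 0.0953, 0.0199]
orientation: [0.001, 0.726, 0.688, 0.001]
contact_force: [0.3, -0.4, 4.0]
opening: 0.0239
gripper_force: 59.6
```

>>> apply_moves(
  rows=[
    [[0,0,0],[0,0,0],0.01],
    [[0,0,-0.01],[0,0,0],0.01],
    [[0,0,-0.03],[0,0,0],0.01],
    [[0,0,-0.05],[0,0,0],0.01],
    [[0,0,-0.07],[0,0,0],0.01],
    [[0.02,0.03,-0.07],[0,0,-0.06],0.01],
    [[0.04,0.06,-0.07],[0,0,-0.12],0.01],
    [[0.06,0.09,-0.07],[0,0,-0.18],0.01],
    [[0.08,0.12,-0.07],[0,0,-0.225],0.01],
    [[0.1,0.15,-0.07],[0,0,-0.225],0.01],
  ],
)

```text
time_s: 13.95
eef_pos: [0.6461, 0.188, 0.0881]
orientation: [-0.0, 0.643, 0.766, -0.001]
contact_force: [0.9, -1.0, -2.1]
opening: 0.0241
gripper_force: 59.4
```

```bash
python3 - <<'E'
from h import *
cal,im,(H,S,V)=wlook("w9")
for ar,c,m in blobs((V>180)&(H<30)&(S>10),1000):
    if c[1]<300: print(ar,c,*rect(cal,m,.008,True))
go(.663,.208,.026,100)
E
```

```text
7717 [295.0, 159.2] c [663.8 208.9] size [ 79.6 115. ] ang 10.1 mean [669.3 227.2] pca 132.3
GO shift [0.0148, 0.0143, 0.0618] turn [0.005, -0.002, -0.001] | at [0.6512, 0.1908, 0.0877] phi 99.9 q6 0.0 q6 at goal 0.13 F [2.2, 0.8, -0.9] t 14.0
```

View pics/w9.png

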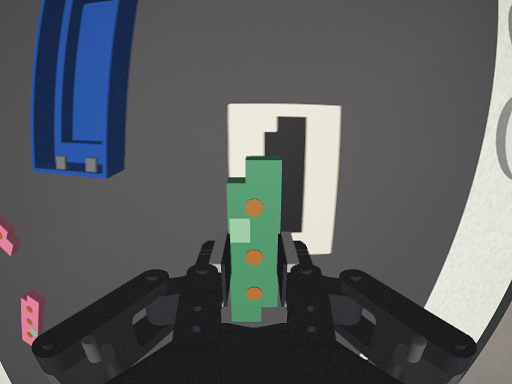

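>>> apply_moves(
  rows=[
    [[0.008,0.008,0.0],[0,0,0],0.01],
    [[0.015,0.015,0.0],[0,0,0],0.01],
    [[0.015,0.015,0.015],[0,0,0],0.01],
    [[0.015,0.015,0.03],[0,0,0],0.01],
    [[0.015,0.015,0.045],[0,0,0],0.01],
    [[0.015,0.015,0.05],[0,0,0],0.01],
    [[0.015,0.015,0.05],[0,0,0],0.01],
    [[0.015,0.015,0.05],[0,0,0],0.01],
    [[0.015,0.015,0.05],[0,0,0],0.01],
    [[0.015,0.015,0.05],[0,0,0],0.01],
  ],
)

```text
time_s: 14.83
eef_pos: [0.6585, 0.2045, 0.0399]
orientation: [0.001, 0.644, 0.765, 0.001]
contact_force: [-0.1, -0.7, -1.7]
opening: 0.0238
gripper_force: 59.6
```

```bash
python3 -c "
from h import *
go(.6636,.2085,.0275,100)"
```

```text
GO shift [0.0031, 0.0056, 0.0124] turn [0.002, -0.0, -0.003] | at [0.6585, 0.2045, 0.0399] phi 99.8 q6 0.02 q6 at goal 0.13 F [-0.1, -0.7, -1.7] t 14.8
```

>>> apply_moves(
  rows=[
    [[0.003,0.0055,0.0],[0,0,0],0.01],
    [[0.003,0.0055,0.006],[0,0,0],0.01],
    [[0.003,0.0055,0.01],[0,0,0],0.01],
    [[0.003,0.0055,0.0125],[0,0,0],0.01],
    [[0.003,0.0055,0.0125],[0,0,0],0.01],
    [[0.003,0.0055,0.0125],[0,0,0],0.035],
    [[0.003,0.0055,0.0125],[0,0,0],0.055],
    [[0.003,0.0055,0.0125],[0,0,0],0.055],
    [[0.003,0.0055,-0.015],[0,0,0],0.055],
    [[0.003,0.0055,-0.05],[0,0,0],0.055],
  ],
)

```text
time_s: 15.67
eef_pos: [0.6592, 0.2077, 0.0839]
orientation: [-0.003, 0.644, 0.765, -0.004]
contact_force: [0.9, 0.1, -0.5]
opening: 0.0551
gripper_force: 0.0
```

```bash
python3 - <<'E'
from h import *
cal,im,(H,S,V)=wlook("w10")
for ar,c,m in blobs((H>60)&(H<85)&(S>80),300): print(ar,c,*rect(cal,m,.02,True))
go(.506,.270,.15,-86)
E
```

```text
3868 [261.8, 206.8] c [662.6 209.4] size [26.6 95.4] ang 10.1 mean [662.7 212.4] pca 96.6
GO shift [0.0873, -0.1463, -0.0552] turn [0.001, 0.011, -3.039] | at [0.6655, 0.2091, 0.0959] phi 99.9 q6 0.03 q6 at goal 3.56 F [4.0, 1.6, 5.6] t 15.7
```

View pics/w10.png

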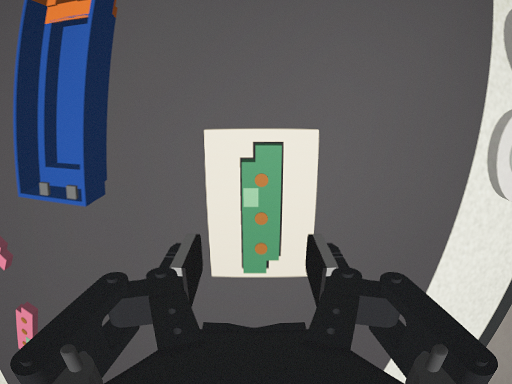

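>>> apply_moves(
  rows=[
    [[0.0,0.0,-0.03],[0,0,-0.12],0.0854],
    [[0.015,-0.025,-0.055],[0,0,-0.24],0.0854],
    [[0.03,-0.05,-0.055],[0,0,-0.36],0.0854],
    [[0.045,-0.075,-0.055],[0,0,-0.48],0.0854],
    [[0.06,-0.1,-0.055],[0,0,-0.6],0.0854],
    [[0.075,-0.125,-0.055],[0,0,-0.72],0.0854],
    [[0.087,-0.146,-0.055],[0,0,-0.84],0.0854],
    [[0.087,-0.146,-0.055],[0,0,-0.96],0.0854],
    [[0.087,-0.146,-0.055],[0,0,-1.08],0.0854],
    [[0.087,-0.146,-0.055],[0,0,-1.2],0.0854],
  ],
)

```text
time_s: 16.55
eef_pos: [0.5034, 0.2695, 0.1436]
orientation: [0.0, 0.096, 0.995, 0.0]
contact_force: [0.6, -0.5, -0.2]
opening: 0.0856
gripper_force: 0.0
```

>>> apply_moves(
  rows=[
    [[0,0,0],[0,0,-0.12],0.0854],
    [[0,0,0],[0,0,-0.24],0.0854],
    [[0,0,0],[0,0,-0.36],0.0854],
    [[0,0,0],[0,0,-0.48],0.0854],
    [[0,0,0],[0,0,-0.6],0.0854],
    [[0,0,0],[0,0,-0.72],0.0854],
    [[0,0,0],[0,0,-0.84],0.0854],
    [[0,0,0],[0,0,-0.96],0.0854],
    [[0,0,0],[0,0,-1.08],0.0854],
    [[0,0,0],[0,0,-1.2],0.0854],
  ],
)

```text
time_s: 17.38
eef_pos: [0.504, 0.2692, 0.1435]
orientation: [0.0, -0.483, 0.876, -0.0]
contact_force: [-0.3, -0.0, 0.2]
opening: 0.0856
gripper_force: 0.0
```

>>> apply_moves(
  rows=[
    [[0,0,0],[0,0,-0.12],0.0854],
    [[0,0,0],[0,0,-0.24],0.0854],
    [[0,0,0],[0,0,-0.36],0.0854],
    [[0,0,0],[0,0,-0.48],0.0854],
    [[0,0,0],[0,0,-0.6],0.0854],
    [[0,0,0],[0,0,-0.64],0.0854],
    [[0,0,0],[0,0,-0.64],0.0854],
    [[0,0,0],[0,0,-0.64],0.0854],
    [[0,0,0],[0,0,-0.64],0.0854],
    [[0,0,0],[0,0,-0.64],0.0854],
  ],
)

```text
time_s: 18.22
eef_pos: [0.5039, 0.2692, 0.1436]
orientation: [-0.0, 0.731, -0.682, 0.0]
contact_force: [-0.3, -0.1, -0.6]
opening: 0.0853
gripper_force: 0.0
```

```bash
python3 - <<'E'
from h import *
cal,im,(H,S,V)=wlook("w11")
m=((H>100)&(H<130)&(S>90))|((H>4)&(H<18)&(S>150))
for ar,c,k in blobs(m,1000): print(ar,c,*rect(cal,k,.046,True))
go(.506,.270,.10,-86)
E
```

```text
13882 [248.5, 195.7] c [507.3 273.9] size [ 66.5 150.2] ang 4.3 mean [507.5 267.6] pca 93.8
GO shift [-0.0007, -0.0021, 0.0436] turn [-0.0, 0.0, -0.0] | at [0.5039, 0.2692, 0.1436] phi -86.0 q6 -2.85 q6 at goal 3.56 F [0.3, -0.8, -0.1] t 18.3
```

View pics/w11.png

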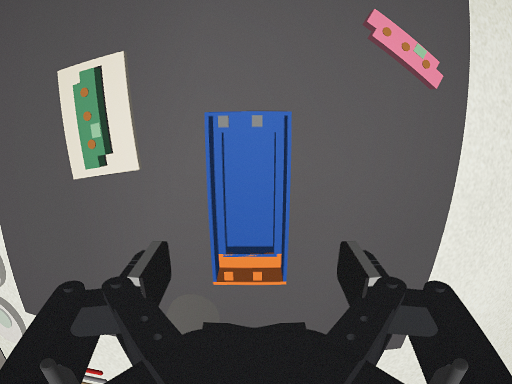

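>>> apply_moves(
  rows=[
    [[-0.0045,-0.0037,0.02],[0,0,0],0.0854],
    [[-0.0045,-0.0037,0.04],[0,0,0],0.0854],
    [[-0.0045,-0.0037,0.06],[0,0,0],0.0854],
    [[-0.0045,-0.0037,0.08],[0,0,0],0.0854],
    [[-0.0045,-0.0037,0.1],[0,0,0],0.0854],
    [[-0.0045,-0.0037,0.11],[0,0,0],0.0854],
    [[-0.0045,-0.0037,0.111],[0,0,0],0.0854],
    [[-0.0045,-0.0037,0.111],[0,0,0],0.075],
    [[-0.0045,-0.0037,0.111],[0,0,0],0.065],
    [[-0.0045,-0.0037,0.111],[0,0,0],0.055],
  ],
)

```text
time_s: 19.1
eef_pos: [0.5087, 0.2745, 0.0347]
orientation: [-0.002, 0.732, -0.682, 0.001]
contact_force: [0.4, -0.7, -1.3]
opening: 0.0649
gripper_force: 67.8
```

>>> apply_moves(
  rows=[
    [[0,0,0],[0,0,0],0.055],
    [[0,0,0],[0,0,0],0.055],
    [[0,0,0],[0,0,0],0.055],
    [[0,0,0],[0,0,0],0.055],
    [[0,0,-0.01],[0,0,0],0.055],
    [[0,0,-0.02],[0,0,0],0.055],
    [[0,0,-0.03],[0,0,0],0.055],
    [[0,0,-0.05],[0,0,0],0.055],
    [[0,0,-0.07],[0,0,0],0.055],
    [[0,0,-0.09],[0,0,0],0.055],
  ],
)

```text
time_s: 19.93
eef_pos: [0.507, 0.2738, 0.1239]
orientation: [0.0, 0.732, -0.682, -0.0]
contact_force: [0.6, -0.3, -2.1]
opening: 0.0651
gripper_force: 67.9
```

```bash
python3 - <<'E'
from h import *
cal,im,(H,S,V)=wlook("w12")
m=((H>100)&(H<130)&(S>90))|((H>4)&(H<18)&(S>150))
z=pose()[1][2]
for ar,c,k in blobs(m,1000): print(ar,c,*rect(cal,k,z+.013,True))
go(.6675,-.019,.16,98.5)
E
```

```text
32961 [253.9, 210.2] c [507.9 251.7] size [ 62.5 106.1] ang 4.3 mean [508.4 243.1] pca 93.6
GO shift [0.3043, -0.1369, -0.0306] turn [0.003, 0.012, 3.064] | at [0.5097, 0.2749, 0.1291] phi -86.0 q6 -2.85 q6 at goal -0.18 F [2.5, 1.4, 1.3] t 20.0
```

>>> apply_moves(
  rows=[
    [[0.01,-0.005,-0.025],[0,0,0.06],0.055],
    [[0.03,-0.014,-0.05],[0,0,0.15],0.055],
    [[0.065,-0.03,-0.06],[0,0,0.26],0.055],
    [[0.1,-0.045,-0.06],[0,0,0.37],0.055],
    [[0.14,-0.063,-0.06],[0,0,0.48],0.055],
    [[0.18,-0.081,-0.06],[0,0,0.59],0.055],
    [[0.22,-0.099,-0.06],[0,0,0.7],0.055],
    [[0.255,-0.115,-0.06],[0,0,0.81],0.055],
    [[0.285,-0.128,-0.06],[0,0,0.92],0.055],
    [[0.304,-0.137,-0.06],[0,0,1.0],0.055],
  ],
)

```text
time_s: 20.82
eef_pos: [0.6664, -0.0236, 0.1824]
orientation: [0.0, -0.311, 0.95, -0.001]
contact_force: [-0.1, 1.5, -2.2]
opening: 0.0648
gripper_force: 67.9
```

>>> apply_moves(
  rows=[
    [[0,0,0],[0,0,0.11],0.055],
    [[0,0,0],[0,0,0.22],0.055],
    [[0,0,0],[0,0,0.33],0.055],
    [[0,0,0],[0,0,0.44],0.055],
    [[0,0,0],[0,0,0.55],0.055],
    [[0,0,0],[0,0,0.66],0.055],
    [[0,0,0],[0,0,0.77],0.055],
    [[0,0,0],[0,0,0.88],0.055],
    [[0,0,0],[0,0,0.99],0.055],
    [[0,0,0],[0,0,1.05],0.055],
  ],
)

```text
time_s: 21.65
eef_pos: [0.6651, -0.0197, 0.1822]
orientation: [-0.0, 0.205, 0.979, -0.0]
contact_force: [0.2, 0.5, -1.4]
opening: 0.0647
gripper_force: 67.9
```

```bash
python3 -c "
from h import *
go(.6675,-.019,.12,98.5)"
```

```text
GO shift [-0.002, 0.0016, 0.0622] turn [-0.0, -0.0, 1.009] | at [0.6651, -0.0197, 0.1822] phi 156.3 q6 -1.3 q6 at goal -0.18 F [0.2, 0.5, -1.4] t 21.6
```

>>> apply_moves(
  rows=[
    [[-0.002,0.0016,0],[0,0,0.11],0.055],
    [[-0.002,0.0016,0],[0,0,0.22],0.055],
    [[-0.002,0.0016,0],[0,0,0.33],0.055],
    [[-0.002,0.0016,0],[0,0,0.44],0.055],
    [[-0.002,0.0016,0],[0,0,0.55],0.055],
    [[-0.002,0.0016,0],[0,0,0.66],0.055],
    [[-0.002,0.0016,0],[0,0,0.77],0.055],
    [[-0.002,0.0016,0],[0,0,0.88],0.055],
    [[-0.002,0.0016,0.01],[0,0,0.99],0.055],
    [[-0.002,0.0016,0.02],[0,0,1.009],0.055],
  ],
)

```text
time_s: 22.48
eef_pos: [0.6682, -0.0191, 0.163]
orientation: [0.001, 0.652, 0.758, 0.0]
contact_force: [0.7, 0.5, -2.3]
opening: 0.0647
gripper_force: 68.0
```

```bash
python3 - <<'E'
from h import *
im=robot.camera("scene"); cal=robot.get_calibration("scene")
E=np.array(cal["extrinsics"]);K=np.array(cal["camera_matrix"])
def pr(p):
    c=E[:3,:3].T@(np.array(p)-E[:3,3]); return (K[0,2]+K[0,0]*c[0]/-c[2],K[1,2]-K[1,1]*c[1]/-c[2])
print("weight px expected",pr([.6675,-.019,.019]),pr([.6675,-.019,.035]))
cv2.imwrite("pics/s1.png",cv2.resize(im[170:290,150:310,::-1],None,fx=4.8,fy=4.8,interpolation=cv2.INTER_CUBIC))
go(.6675,-.019,.083,98.5)
E
```

```text
weight px expected (np.float64(214.95572337647502), np.float64(240.09227235632932)) (np.float64(214.732096495159), np.float64(236.39332236759998))
GO shift [-0.0004, 0.0013, 0.0763] turn [-0.004, -0.001, 0.005] | at [0.6664, -0.0189, 0.1593] phi 98.8 q6 -0.29 q6 at goal -0.18 F [-1.1, -0.0, -3.7] t 22.5
```

View pics/s1.png

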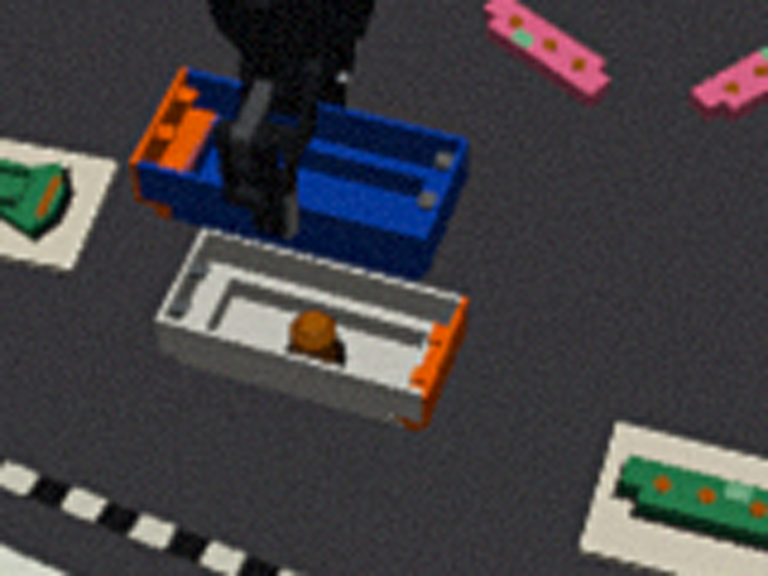

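>>> apply_moves(
  rows=[
    [[0,0.001,0.015],[0,0,0.003],0.055],
    [[0,0.001,0.03],[0,0,0.003],0.055],
    [[0,0.001,0.045],[0,0,0.003],0.055],
    [[0,0.001,0.06],[0,0,0.003],0.055],
    [[0,0.001,0.07],[0,0,0.003],0.055],
    [[0,0.001,0.074],[0,0,0.003],0.055],
    [[0,0.001,0.074],[0,0,0.003],0.055],
    [[0,0.001,0.074],[0,0,0.003],0.055],
    [[0,0.001,0.074],[0,0,0.003],0.055],
    [[0,0.001,0.074],[0,0,0.003],0.055],
  ],
)

```text
time_s: 23.37
eef_pos: [0.6697, -0.019, 0.09]
orientation: [0.001, 0.652, 0.758, 0.001]
contact_force: [0.2, -0.6, -0.6]
opening: 0.0647
gripper_force: 67.9
```

```bash
python3 -c "
from h import *
go(.6675,-.019,.077,98.5)"
```

```text
GO shift [0.0003, -0.0022, 0.013] turn [0.002, 0.001, 0.002] | at [0.6697, -0.019, 0.09] phi 98.6 q6 -0.29 q6 at goal -0.18 F [0.2, -0.6, -0.6] t 23.4
```

>>> apply_moves(
  rows=[
    [[0,-0.001,0.002],[0,0,0],0.055],
    [[0,-0.001,0.004],[0,0,0],0.055],
    [[0,-0.001,0.006],[0,0,0],0.055],
    [[0,-0.001,0.008],[0,0,0],0.055],
    [[0,-0.001,0.01],[0,0,0],0.055],
    [[0,-0.001,0.01],[0,0,0],0.055],
    [[0,-0.001,0.01],[0,0,0],0.055],
    [[0,-0.001,0.01],[0,0,0],0.055],
    [[0,-0.001,0.01],[0,0,0],0.055],
    [[0,-0.001,0.01],[0,0,0],0.055],
  ],
)

```text
time_s: 24.2
eef_pos: [0.6679, -0.019, 0.0788]
orientation: [0.0, 0.652, 0.758, 0.0]
contact_force: [-0.6, 0.3, -2.1]
opening: 0.0649
gripper_force: 67.9
```

```bash
python3 -c "
from h import *
go(.6675,-.019,.076,98.5)"
```

```text
GO shift [0.0001, -0.0004, 0.0028] turn [0.0, 0.0, 0.002] | at [0.6679, -0.019, 0.0788] phi 98.6 q6 -0.29 q6 at goal -0.18 F [-0.6, 0.3, -2.1] t 24.2
```

>>> apply_moves(
  rows=[
    [[0,0,0.001],[0,0,0],0.055],
    [[0,0,0.002],[0,0,0],0.055],
    [[0,0,0.003],[0,0,0],0.055],
    [[0,0,0.004],[0,0,0],0.055],
    [[0,0,0.004],[0,0,0],0.055],
    [[0,0,0.004],[0,0,0],0.055],
    [[0,0,0.004],[0,0,0],0.055],
    [[0,0,0.004],[0,0,0],0.055],
    [[0,0,0.004],[0,0,0],0.055],
    [[0,0,0.004],[0,0,0],0.055],
  ],
)

```text
time_s: 25.03
eef_pos: [0.6683, -0.0191, 0.0773]
orientation: [0.0, 0.652, 0.758, 0.0]
contact_force: [-5.3, 0.1, 9.7]
opening: 0.0644
gripper_force: 69.3
```

>>> apply_moves(
  rows=[
    [[0,0,-0.002],[0,0,0],0.055],
    [[0,-0.0015,-0.002],[0,0,0],0.055],
    [[0,-0.0015,-0.002],[0,0,0],0.055],
    [[0,-0.0015,-0.001],[0,0,0],0.055],
    [[0,-0.0015,0],[0,0,0],0.055],
    [[0,-0.0015,0],[0,0,0],0.055],
    [[0,-0.0015,0],[0,0,0],0.055],
    [[0,-0.0015,0],[0,0,0],0.055],
    [[0,-0.0015,0],[0,0,0],0.055],
    [[0,-0.0015,0],[0,0,0],0.055],
  ],
)

```text
time_s: 25.87
eef_pos: [0.6671, -0.0193, 0.0773]
orientation: [0.0, 0.652, 0.758, 0.0]
contact_force: [-3.6, 0.4, 11.8]
opening: 0.065
gripper_force: 69.6
```

>>> apply_moves(
  rows=[
    [[0,0,0],[0,0,0],0.068],
    [[0,0,0],[0,0,0],0.075],
    [[0,0,0],[0,0,0],0.0854],
    [[0,0,0],[0,0,0],0.0854],
    [[0,0,0],[0,0,0],0.0854],
    [[0,0,-0.015],[0,0,0],0.0854],
    [[0,0,-0.035],[0,0,0],0.0854],
    [[0,0,-0.06],[0,0,0],0.0854],
    [[0,0,-0.08],[0,0,0],0.0854],
    [[0,0,-0.08],[0,0,0],0.0854],
  ],
)

```text
time_s: 26.7
eef_pos: [0.6697, -0.0197, 0.162]
orientation: [0.004, 0.652, 0.758, 0.003]
contact_force: [-0.1, -0.7, 1.2]
opening: 0.0855
gripper_force: 0.0
```

>>> apply_moves(
  rows=[
    [[-0.01,0,0],[0,0,0],0.0854],
    [[-0.03,0,-0.02],[0,0,0],0.0854],
    [[-0.06,0,-0.04],[0,0,0],0.0854],
    [[-0.08,0,-0.05],[0,0,0],0.0854],
    [[-0.08,0,-0.05],[0,0,0],0.0854],
    [[-0.08,0,-0.05],[0,0,0],0.0854],
    [[-0.08,0,-0.05],[0,0,0],0.0854],
    [[-0.08,0,-0.05],[0,0,0],0.0854],
    [[-0.08,0,-0.05],[0,0,0],0.0854],
    [[-0.08,0,-0.05],[0,0,0],0.0854],
  ],
)

```text
time_s: 27.53
eef_pos: [0.6778, -0.0974, 0.2035]
orientation: [-0.001, 0.652, 0.758, -0.0]
contact_force: [-0.4, 0.3, -0.6]
opening: 0.0853
gripper_force: 0.0
```

```bash
python3 - <<'E'
from h import *
cal,im,(H,S,V)=wlook("w13")
m=((H>100)&(H<130)&(S>90))|((H>4)&(H<18)&(S>150))
for ar,c,k in blobs(m,1000): 
  for z in (.089,.092): print(z,ar,c,*rect(cal,k,z,True))
for ar,c,k in blobs((H>60)&(H<85)&(S>80),300): print(ar,c,*rect(cal,k,.02,True))
print(robot.get_state()["contact_force"],pose()[1])
E
```

```text
0.089 14028 [255.7, 101.4] c [666.7 -20.1] size [ 66.4 150. ] ang 8.8 mean [666.9 -20.6] pca 98.6
0.092 14028 [255.7, 101.4] c [666.7 -20.2] size [ 65.6 148.2] ang 8.8 mean [666.9 -20.7] pca 98.6
1282 [219.6, 272.9] c [ 652.2 -231.8] size [48.2 88.2] ang 7.4 mean [ 654.  -224.2] pca 101.2
[-0.68921324  0.22438208  0.07591961] [ 0.67792284 -0.09751943  0.20379833]
```

```bash
python3 -c "
from station import robot
print(robot.job_done())"
```

```text
the job is handed in; nothing more can be done
None
```

I placed the axe-head, strip and weight, stacked the blue tray turned end for end on the white one, and handed the job in at about 28 s. My last measurements put every piece within tolerance, but the hand-in gave no verdict.

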